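# Shut and lock the fence-charger box

## Task

Close up the yellow fence-charger box: swing its lid down onto the seal, then take the flat-blade screwdriver out of the wooden tool stand and use it to turn the slotted lock in the lid a quarter turn clockwise, right round to its stop, so that it pulls the lid down tight. Stand the screwdriver back upright in its hole in the stand, and leave the other tools and things on the slab where they are.

Things in the scene. Friction and masses are not known exactly. Their poses are not given: they have to be found in the camera images.
- box: Yellow plastic weatherproof box, 150 (x) x 200 (y) x 80 mm high to its rim, fixed. Origin: centre of its underside; z up; its front faces its own -x, the hinge runs along its far (+x) rim. A rubber seal on the front rim stands 3.5 mm proud and is springy (about 8 N to press flat). Battery and charger inside.
- lid (a joint): Angle of the box's hinged lid, rad: 0 = shut tight, 1.57 = upright, more = leaning back. The hinge is stiff (about 3 N at the free edge): the lid stays where left. Pressed down and let go it rests on the seal at 0.01 to 0.025; only the lock draws it below 0.01. Lid plate 206 mm wide, 12 mm thick, reaching 158 mm from the hinge axis (78 mm behind the box's centre, 80 mm high).
- lid_hinge (a point): Middle of the hinge axis; the axis runs along the box's y. The frame turns with the lid: its -x runs along the lid's underside to the free edge, its z is the lid's outward (upper) normal; the upper face lies at z = 12 mm.
- lid_edge (a point): Middle of the free edge of the lid, on its upper (outer) face: at (-158, 0, 12) mm in the lid_hinge frame.
- lock (a joint): Angle of the slotted lock, rad: 0 = open, slot parallel to the box's front edge; 1.57 = locked, slot front to back, hard stop. Grows clockwise seen from above. Friction 0.05 Nm, and up to 0.15 Nm more from 0.8 rad on, where its tongue runs under a ramped catch in the box and draws the lid down. Stays where left. Turned before the lid is down it fouls the catch.
- lock_slot (a point): Centre of the slot's mouth in the lock's top face: a steel disc 25 mm across, flush in a yellow collar 38 mm across, 8 mm above the lid's upper face, mid-width, 119 mm from the hinge axis. z: the lock's axis (up when shut). The slot runs along its y: 16 mm long, 3.6 mm wide, 5 mm deep, mouth bevelled at 45 degrees to 20 x 8 mm.
- driver: Flat-blade screwdriver, 186 mm, 140 g, blade down in one hole of the stand. Origin: underside of its 28 mm steel shoulder, which rests on the stand's top; z up to the handle (light wood, z = 5 to 94 mm, oval: flat sides 22 mm apart along its x, 30 mm wide along its y). Below: a tapered ferrule, 8 mm shank; blade 12 mm wide along y, 2 mm thick along x, 14 mm long.
- driver_tip (a point): Middle of the screwdriver blade's end edge, 92 mm below the driver's origin; same axes as the driver.
- stand: Wooden tool stand, 250 (x) x 64 (y) x 105 mm high, fixed, on either side of the box: a board 18 mm thick on end legs, with three vertical holes 18 mm across, 75 mm apart along its x. Origin: centre of its underside. Besides the flat-blade screwdriver it holds an awl and a cross-head screwdriver.
- stand_hole0 (a point): Mouth of the stand's hole at its -x end, centre, on the top face.
- stand_hole1 (a point): Mouth of the stand's middle hole, centre, on the top face.
- stand_hole2 (a point): Mouth of the stand's hole at its +x end, centre, on the top face.
- awl: Scratch awl with a dark wooden bulb handle, 38 mm across, 74 mm high, in another hole of the stand. Leave it. Origin: underside of its shoulder.
- crosshead: Cross-head screwdriver with a slim round black handle, 29 mm across, 100 mm high, in another hole of the stand. Leave it. Origin: underside of its shoulder.
- punch_tin: Open tin 150 x 105 mm, 120 mm high at its raised lid, with steel punches; on the side of the box away from the stand. Leave it. Origin: centre of its underside.
- mallet: Wooden mallet lying on the slab beyond the box: head 75 x 125 x 60 mm at its origin (centre of the head's underside), handle 250 mm towards its own -x. Leave it.
- coaster: Ceramic tile coaster, 100 x 100 x 8 mm, with the mug on it. Leave it. Origin: centre of its underside.
- mug: Mug, 76 mm across, 85 mm high, on the coaster. Leave it. Origin: centre of its underside.
- pie_plate: Small aluminium pie plate, 120 mm across, 22 mm high, in front of the box. Leave it. Origin: centre of its underside.
- jar: Glass jar, 72 mm across, 85 mm high. Leave it. Origin: centre of its underside.
Things that resemble listed ones, but are neither listed nor needed, are in the scene too. What is shaped like the driver but blue or green is not meant.

How it is judged (in metres and radians):
On the way, in this order (a step that is already met when the one before it is completed fails the run):
1. the lid is swung down onto its seal (within 0.03 rad of shut) with the lock still open (value of joint lid below 0.03 rad and value of joint lock below 0.4 rad), for 0.2 s.
2. the screwdriver's blade is down in the open lock's slot, at least 3 mm deep (z of driver_tip in the frame of lock_slot below -0.003 m and horizontal distance between driver_tip and lock_slot below 0.006 m and value of joint lock below 0.6 rad), for 0.1 s.
3. the lock is turned home to its stop with the blade in its slot, and the lid is drawn down tight (value of joint lock above 1.47 rad and value of joint lid below 0.01 rad and z of driver_tip in the frame of lock_slot below -0.002 m and horizontal distance between driver_tip and lock_slot below 0.008 m), for 0.1 s.
At the end, for the whole second after the job is handed in: the lock stands at its stop (within 7 degrees of the quarter turn), the lid is drawn down tight (below 0.01 rad), and the screwdriver stands still and upright (within 6 degrees), fully down in a hole of the stand (within 6 mm) (value of joint lock above 1.45 rad and value of joint lid below 0.01 rad and (distance between driver and stand_hole0 below 0.006 m or distance between driver and stand_hole1 below 0.006 m or distance between driver and stand_hole2 below 0.006 m) and angle between driver's own z axis and vertical below 0.1 rad and linear speed of driver below 0.02 m/s); the robot touches nothing.
It fails at once if a tool in the stand other than the flat-blade screwdriver is taken out or shoved (distance of any of awl, crosshead from where it was at the start of the episode above 0.02 m).
It fails at once if another thing on the slab is shoved by more than 30 mm (distance of any of punch_tin, mallet, coaster, mug, pie_plate, jar from where it was at the start of the episode above 0.03 m).
It also fails if it takes over 72 s, if anything falls off the work surface, if the arm or the gripper's body presses on something with over 40 N, if the wrist force passes 120 N, or if a joint passes its speed limit or range.

## Robot

A 7-joint arm with a two-finger parallel gripper is mounted at the origin on the work surface. World frame = base frame: x ahead of the robot, y to its left, z up, the work surface at z = 0. Lengths are in m, angles in degrees, forces in N, time in s.
With the tool pointing down it reaches from about 0.425 to 0.95 m from the base axis. Payload 4.7 kg.
Tool frame: the origin (TCP) lies midway between the tips of the shut fingers; the grasp point (between the pads) lies 19 mm behind it; z points along the fingers, y is the line along which they close (so a half turn about z gives the same grasp; the last joint's range is limited). The gripper opens to 85 mm and grips with 20 to 120 N. Pads are 22 mm wide; open, the fingers measure 114 mm over their backs; the gripper's body (76 mm by 85 mm) begins 54 mm behind the grasp point. The pads swing forward as they close: fully open they stand 13 mm farther back than shut.
Start: joints at [68.073, 26.849, -2.785, 87.806, 1.381, 65.374, -4.715], TCP at [0.234, -0.633, 0.193] pointing down, gripper open.
Joint ranges: [-148.3, 148.3], [-19.14, 114.17], [-79.39, 73.82], [5.75, 140.21], [-59.74, 239.74], [12.07, 113.84], [-152.46, 152.46]. Speed limits (degrees/s): [147.25, 147.25, 180, 180, 180, 180, 180].

## Interface

Orientations are given as [roll, pitch, yaw] about the fixed x, y, z axes, in that order (R = Rz(yaw) Ry(pitch) Rx(roll)).
In Python, from rig import robot, eyes, workorder gives the robot as it stands. The module is installed in compiled form; this text tells all that it offers.
- The arm moves only by the shell command python3 -m jog 'ROWS'. ROWS is JSON, a list of rows, each a list of 3 entries, a list of its own where there are three numbers: the gripper's target within -1 to 1 (shut at 1, half-way at 0, fully open at -1), then the shift along the tool's x, y, z normalised to -1 to 1, where 1 is 0.15 m, then the turn about the tool's z normalised to -1 to 1, where 1 is 360 degrees. In form: [[fingers, [tx, ty, tz], yaw], ...]. A call has 1 to 12 rows; each row is the pose to reach, as a shift and turn from the pose commanded when the call began, along the tool's axes at that moment, turning the shorter way round; what a row does not reach only later rows make up. A row lasts 1/12 s, in which the tool goes at most 41.7 mm and 7.16 degrees, less where a joint would pass 70% of its speed; a pose out of reach is approached as far as the arm can. A call with a number of a shift or a turn outside -1 to 1 is refused whole. A call with a gripper value outside its range is refused whole. The fingers move at their own pace and stop on an object; the grip force is fixed at half the most. Time passes only in rows, so rows that repeat a pose let the fingers close. It gives the time, the measured TCP pose, the force, the opening and the grip force at its end, in the units of the state.
- robot.sense(): the state, without advancing time (a new reading comes with each control period).
- eyes.camera(name): name is "scene" or "top" or "wrist"; returns a dict with "pixels" (480x640x3 uint8, red, green, blue), "fx", "fy", "cx", "cy" (pixels), "distortion" ([k1, k2, p1, p2, k3] as OpenCV has them; the pictures are not rectified), "R" (3x3) and "t" (3): a world point X has camera coordinates R X + t. Camera axes: x right, y down, z forward; pixel columns grow to the right and rows downward; lengths in m; the calibration is good to about 2 mm. A picture is of the moment at which its call begins. There is no depth.
- workorder.finish_job(): hands the job in; it is judged then, once.
The state is a dict: "time": time; "q": joint angles; "dq": joint speeds; "effort": joint torques, N m; "position": TCP position; "eef_rot": TCP orientation; "ft_force": force on the tool from outside, world axes, zero at the start; "ft_torque": the same for the moment, N m; "finger_gap": finger opening in m; "finger_force": force on a finger pad.
Only numpy, scipy, OpenCV 4.12 (cv2) and the standard library are available. Lean on these libraries where they do the work, as an engineer would, in place of code of your own. Each camera call takes 0.05 s, during which the arm holds its last target. There are 200 camera calls.

## Working session

There is one attempt and no reset: what is moved stays moved. The work goes in short steps, Python scripts to look and compute and a shell command to move; the robot and the scene stay as the last step left them, time stands still between calls to the robot, and variables do not carry over. Pictures are saved under pics/ and viewed, at most 10 in all, crops included, and the job is handed in when it is done.

```bash
mkdir -p pics; python3 - <<'E'
from rig import robot, eyes
import cv2, numpy as np, pickle
s=robot.sense(); print(s)
d={}
for n in ["scene","top","wrist"]:
    c=eyes.camera(n); d[n]=c; cv2.imwrite(f"pics/{n}0.png",c["pixels"][:,:,::-1])
    R=np.array(c["R"]);print(n,-R.T@c["t"],R.tolist(),c["fx"],c["cx"],c["cy"],c["distortion"])
pickle.dump(d,open("cams0.pkl","wb"))
E
```

```text
{'time': 0.0, 'q': array([68.07333929, 26.89777848, -2.78384948, 87.87407611,  1.37865353,
       65.37481075, -4.71505759]), 'dq': array([-0.04746411,  0.0484861 , -0.06280272, -0.10640604,  0.00377668,
        0.07336208, -0.00326261]), 'effort': array([ 1.87852338e-04, -5.10305285e+01, -4.68531623e-02, -2.37711203e+01,
        1.06044853e-02,  7.77740381e-03,  8.45456185e-06]), 'position': array([ 0.23364299, -0.63256664,  0.1915533 ]), 'eef_rot': array([-1.79886811e+02,  2.40477499e-03,  2.02717131e+01]), 'ft_force': array([-0.76577563,  0.0687621 , -0.81938164]), 'ft_torque': array([ 0.05374017,  0.01543384, -0.05790337]), 'finger_force': 0.0, 'finger_gap': 0.08558383070173921}
scene [ 1.14920711 -0.78080211  0.82013681] [[0.77628857252791, 0.6303714068124063, -0.002818090830152046], [0.38961787714521257, -0.4833106334796591, -0.783969859991026], [-0.49555419680539226, 0.6074888649504927, -0.6207924910867756]] 565.0548629277213 310.8588753598326 244.01759138031005 [-0.05932851  0.          0.          0.          0.        ]
top [ 0.37023559 -0.08345429  1.32992669] [[-0.005958052531164713, -0.9999776678502487, 0.0030274429496489033], [-0.9832315557036273, 0.005306408577770593, -0.1822842557563073], [0.18226412010777376, -0.0040627366125876386, -0.9832412138903434]] 573.6638847566634 324.61278217957806 239.88126257078514 [-0.06842334  0.          0.          0.          0.        ]
wrist [ 0.31241354 -0.60305656  0.37312809] [[0.34703663902609744, -0.9378438186351621, -0.0038135313412545357], [-0.8868777884255808, -0.3294942161877334, 0.32385390208577847], [-0.30498091673221794, -0.10900703347331173, -0.9460994171240819]] 348.3038090835235 318.00640300533064 242.022978350002 [-0.05735455  0.          0.          0.          0.        ]
```

View pics/scene0.png

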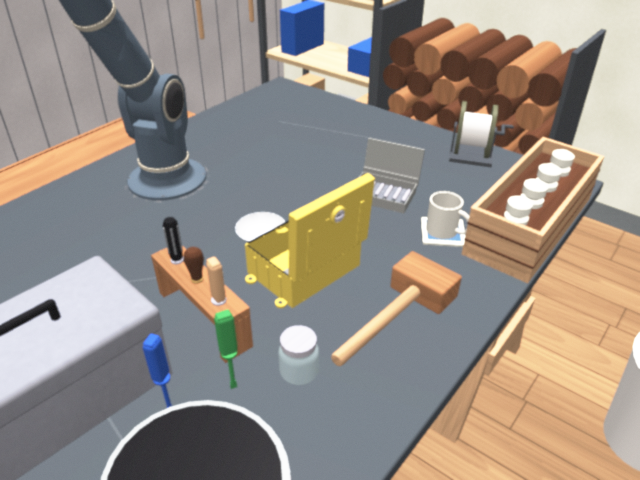

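View pics/top0.png

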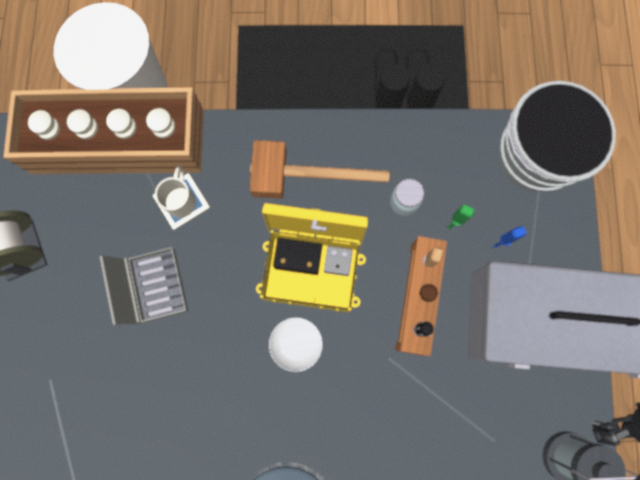

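The scene shows the open yellow box (lid at scene 330,235; top 315,225) and the stand (top 423,295). Things that could be taken for the driver:
- light wood handle in the stand (scene 215,280; top 435,256)
- green decoy (scene 227,335)
- blue decoy (scene 155,360)
- dark awl (scene 195,262)
- black cross-head (scene 173,240)

I choose the light wood one and check it in a close crop.

```bash
cat > h.py <<'E'
import numpy as np, cv2, pickle
def K(c): return np.array([[c["fx"],0,c["cx"]],[0,c["fy"],c["cy"]],[0,0,1.]])
def ray(c,p):
    u=cv2.undistortPoints(np.array([[p]],float),K(c),np.array(c["distortion"]))[0,0]
    R=np.array(c["R"]); return -R.T@np.array(c["t"]), R.T@np.array([u[0],u[1],1.])
def onz(c,p,z):
    o,d=ray(c,p); return o+d*(z-o[2])/d[2]
def tri(a,p,b,q):
    o1,d1=ray(a,p);o2,d2=ray(b,q)
    s=np.linalg.lstsq(np.c_[d1,-d2],o2-o1,rcond=None)[0]
    x,y=o1+s[0]*d1,o2+s[1]*d2
    return (x+y)/2,np.linalg.norm(x-y)
def proj(c,X):
    R=np.array(c["R"]);return cv2.projectPoints(np.array(X,float).reshape(-1,1,3),cv2.Rodrigues(R)[0],np.array(c["t"],float),K(c),np.array(c["distortion"]))[0][:,0]
E
python3 - <<'E'
from h import *
d=pickle.load(open("cams0.pkl","rb"))
t=d["top"]["pixels"][:,:,::-1];s=d["scene"]["pixels"][:,:,::-1]
a=cv2.resize(t[195:365,250:460],None,fx=3.5,fy=3.5,interpolation=cv2.INTER_CUBIC)
b=cv2.resize(s[170:350,145:385],None,fx=3.3,fy=3.3,interpolation=cv2.INTER_CUBIC)
cv2.imwrite("pics/a.png",a);cv2.imwrite("pics/b.png",b)
h=cv2.cvtColor(t,cv2.COLOR_BGR2HSV)
m=cv2.inRange(h,(22,120,60),(35,255,255))
for nm,img in(("top",t),("scene",s)):
  h=cv2.cvtColor(img,cv2.COLOR_BGR2HSV)
  for k,lo,hi in(("yel",(22,120,60),(35,255,255)),("brown",(5,110,60),(15,255,255)),("lightwood",(8,40,150),(19,135,255))):
    m=cv2.inRange(h,lo,hi);n,l,st,ce=cv2.connectedComponentsWithStats(m)
    for i in range(1,n):
      if st[i,4]>60 and 150<ce[i][0]<460 and 150<ce[i][1]<370: print(nm,k,st[i],ce[i].round(1),cv2.boxPoints(cv2.minAreaRect(np.argwhere(l==i)[:,::-1].astype(np.float32))).round(1).tolist())
E
```

```text
top yel [ 256  203  112  109 7009] [311.7 257.2] [[251.10000610351562, 299.79998779296875], [262.79998779296875, 202.39999389648438], [370.3999938964844, 215.3000030517578], [358.70001220703125, 312.70001220703125]]
top brown [ 250  141  100   57 2038] [273.1 169.1] [[249.1999969482422, 195.3000030517578], [252.60000610351562, 139.89999389648438], [350.5, 146.0], [347.0, 201.39999389648438]]
top brown [ 396  237   50  118 3409] [421.1 295.2] [[395.3999938964844, 350.20001220703125], [412.8999938964844, 235.60000610351562], [447.0, 240.8000030517578], [429.5, 355.3999938964844]]
top lightwood [250 141  35  50 119] [258. 157.] [[229.60000610351562, 174.3000030517578], [263.70001220703125, 127.80000305175781], [285.1000061035156, 143.5], [251.0, 190.0]]
top lightwood [ 282  165  108   17 1149] [335.9 172.9] [[281.6000061035156, 175.0], [282.29998779296875, 163.89999389648438], [389.5, 170.60000610351562], [388.79998779296875, 181.6999969482422]]
top lightwood [417 236  30  57 389] [435.3 256.1] [[410.20001220703125, 288.1000061035156], [417.29998779296875, 235.5], [446.6000061035156, 23
[... 445 characters left out ...]
03125]]
scene brown [ 152  248  100  106 3093] [198.5 289.2] [[138.60000610351562, 266.6000061035156], [181.5, 229.60000610351562], [268.6000061035156, 330.8999938964844], [225.60000610351562, 367.79998779296875]]
scene brown [ 392  252   69   61 2352] [426.3 281.4] [[383.79998779296875, 285.3999938964844], [403.0, 247.0], [464.20001220703125, 277.6000061035156], [445.0, 316.0]]
scene lightwood [ 151  247   99   72 2421] [202.1 284.9] [[149.5, 255.5], [181.5, 223.5], [257.5, 299.5], [225.5, 331.5]]
scene lightwood [ 331  251  131  115 2617] [407.8 291.2] [[306.3999938964844, 322.1000061035156], [433.5, 234.89999389648438], [464.29998779296875, 279.79998779296875], [337.1000061035156, 367.0]]
```

View pics/a.png

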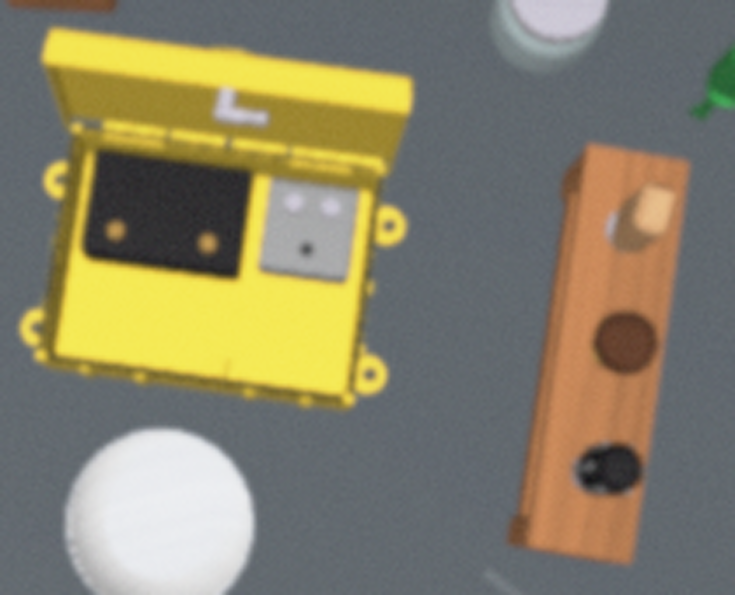

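View pics/b.png

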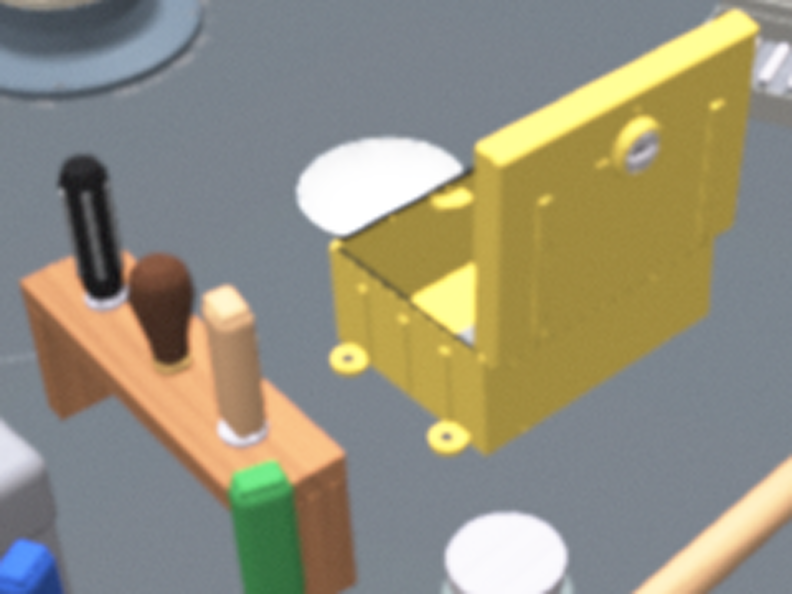

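The crops confirm the choice: the light-wood oval handle with a steel shoulder in the stand's +x end hole (top 437,252). The lid is near upright, with its outer free-edge corners at top (263,204) and (368,217).

```bash
python3 - <<'E'
from h import *
d=pickle.load(open("cams0.pkl","rb"));T,S=d["top"],d["scene"]
A=lambda x,y:(250+x/3.5,195+y/3.5); B=lambda x,y:(145+x/3.3,170+y/3.3)
np.set_printoptions(precision=4,suppress=True)
print("stand corners",*[onz(T,A(*p),.105) for p in((588,145),(690,162),(634,563),(527,543))])
print("lid R",tri(T,A(412,78),S,B(497,162)),"L",tri(T,A(45,33),S,B(757,28)))
print("lidR in",tri(T,A(410,110),S,B(480,147)))
print("lock",onz(S,B(640,148),.2))
print("rim F",onz(T,A(50,358),.08),onz(T,A(352,405),.08),"rim B",onz(T,A(388,170),.08),onz(T,A(75,128),.08))
print("rim F scene",onz(S,B(335,243),.08))
print("drv top",tri(T,A(655,200),S,B(228,300)),"shoulder",onz(S,B(243,433),.107))
print("box low cr scene",onz(S,B(487,453),0),onz(S,B(712,312),0))
print("jar",onz(T,(408,192),.085),"mug",onz(T,(177,190),.085),"pie",onz(T,(296,345),.022))
E
```

```text
stand corners [ 0.6039 -0.2921  0.105 ] [ 0.5927 -0.3555  0.105 ] [ 0.3478 -0.3113  0.105 ] [ 0.3603 -0.247   0.105 ]
lid R (array([ 0.6177, -0.1721,  0.2367]), np.float64(0.000884634874436979)) L (array([0.6459, 0.0336, 0.2321]), np.float64(0.0011521009042988549))
lidR in (array([ 0.6007, -0.1693,  0.237 ]), np.float64(0.004736693888432095))
lock [ 0.6395 -0.0716  0.2   ]
rim F [0.4755 0.0435 0.08  ] [ 0.4454 -0.144   0.08  ] rim B [ 0.5932 -0.1688  0.08  ] [0.6214 0.0295 0.08  ]
rim F scene [ 0.4516 -0.1409  0.08  ]
drv top (array([ 0.5538, -0.3132,  0.1991]), np.float64(0.0004575909423364316)) shoulder [ 0.5551 -0.3168  0.107 ]
box low cr scene [ 0.597  -0.1639 -0.    ] [ 0.628   0.0344 -0.    ]
jar [ 0.7094 -0.2766  0.085 ] mug [0.7171 0.2433 0.085 ] pie [ 0.3727 -0.0231  0.022 ]
```

```bash
python3 -m jog '[[1,[0,0,-1],0.0794],[1,[0,0,-1],0.0794],[1,[0,0,-1],0.0794],[1,[0,0,-1],0.0794],[1,[0,0,-1],0.0794]]'
python3 -m jog '[[1,[0.472,-0.885,0],0],[1,[0.472,-0.885,0],0],[1,[0.472,-0.885,0],0],[1,[0.472,-0.885,0],0]]'
python3 -m jog '[[1,[0.472,-0.885,0],0],[1,[0.472,-0.885,0],0],[1,[0.472,-0.885,0],0],[1,[0.472,-0.885,0],0]]'
```

```text
time: 0.57
position: [0.2349, -0.6358, 0.3502]
eef_rot: [179.4, -0.4, -8.5]
ft_force: [-0.5, -0.2, -0.4]
finger_gap: 0.0256
finger_force: 0.0
time: 0.9
position: [0.3265, -0.5076, 0.3419]
eef_rot: [-179.8, -0.0, -8.0]
ft_force: [1.6, 0.1, -0.2]
finger_gap: 0.0001
finger_force: 0.0
time: 1.23
position: [0.4152, -0.3859, 0.342]
eef_rot: [-179.9, -0.0, -7.9]
ft_force: [0.6, 1.1, -0.2]
finger_gap: -0.0002
finger_force: 0.0
```

```bash
python3 -m jog '[[1,[0.472,-0.885,0],0],[1,[0.472,-0.885,0],0],[1,[0.472,-0.885,0],0],[1,[0.472,-0.885,0],0]]' >/dev/null
python3 -m jog '[[1,[0.472,-0.885,0],0],[1,[0.472,-0.885,0],0],[1,[0.472,-0.885,0],0],[1,[0.472,-0.885,0],0]]' >/dev/null
python3 -m jog '[[1,[0.472,-0.885,0],0],[1,[0.472,-0.885,0],0],[1,[0.472,-0.885,0],0],[1,[0.472,-0.885,0],0],[1,[0.472,-0.885,0],0],[1,[0.472,-0.885,0],0]]'
python3 - <<'E'
from rig import eyes
import cv2,pickle
c=eyes.camera("wrist");pickle.dump(c,open("w1.pkl","wb"));cv2.imwrite("pics/w1.png",c["pixels"][:,:,::-1])
E
```

```text
time: 2.4
position: [0.6802, -0.0254, 0.3408]
eef_rot: [-180.0, 0.2, -8.1]
ft_force: [0.7, -1.7, -0.4]
finger_gap: 0.0001
finger_force: 0.0
```

View pics/w1.png

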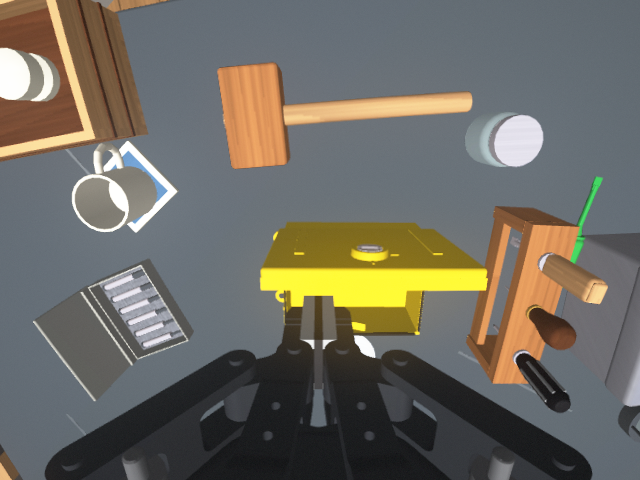

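The wrist view shows the lid from behind (its edge at 375,275, lock at 370,250), with the closed fingers behind and above it and nothing beneath them. I lower the fingers, then push the lid along its arc.

```bash
python3 -m jog '[[1,[0,0,0.5],0],[1,[0,0,0.933],0],[1,[0,0,0.933],0],[1,[0,0,0.933],0],[1,[0,0,0.933],0],[1,[0,0,0.933],0]]'
python3 -m jog '[[1,[-0.12,0,0],0],[1,[-0.247,0,0],0],[1,[-0.35,0,0],0],[1,[-0.457,0,0.007],0],[1,[-0.56,0,0.04],0],[1,[-0.66,0,0.067],0],[1,[-0.75,0,0.12],0],[1,[-0.836,0,0.178],0],[1,[-0.91,0,0.25],0],[1,[-0.98,0,0.33],0],[1,[-0.98,0,0.33],0],[1,[-0.98,0,0.33],0]]'
python3 - <<'E'
from rig import eyes
import cv2,pickle
c=eyes.camera("scene");cv2.imwrite("pics/s1.png",c["pixels"][100:400,100:500,::-1])
E
```

```text
time: 2.95
position: [0.6796, -0.0297, 0.2026]
eef_rot: [179.9, 0.1, -8.4]
ft_force: [0.4, -0.6, 1.1]
finger_gap: 0.0
finger_force: 0.0
time: 3.95
position: [0.5361, -0.0068, 0.1554]
eef_rot: [-180.0, -0.2, -8.4]
ft_force: [-0.3, 0.5, 1.0]
finger_gap: -0.0001
finger_force: 0.0
```

View pics/s1.png

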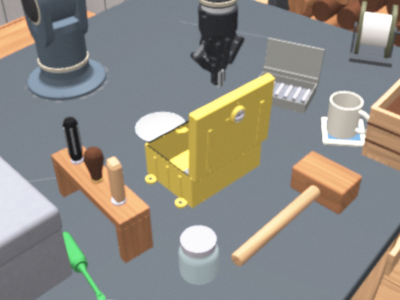

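The lid looks still upright in this view and the gripper shows at crop (220,75). I check this numerically.

```bash
python3 - <<'E'
from h import *
from rig import eyes,robot
print(robot.sense()["q"].round(1),robot.sense()["position"])
d=pickle.load(open("cams0.pkl","rb"))
for n in("scene","top"):
  c=eyes.camera(n);pickle.dump(c,open(n+"1.pkl","wb"))
  print(n,"R diff",np.abs(np.array(c["R"])-d[n]["R"]).max(),np.abs(np.array(c["t"])-d[n]["t"]).max(),"tcp px",proj(c,robot.sense()["position"]))
  for k,cc in(("t0",d[n]),("now",c)):
    h=cv2.cvtColor(cc["pixels"][:,:,::-1].copy(),cv2.COLOR_BGR2HSV)
    for nm,lo,hi in(("yel",(22,120,60),(35,255,255)),("green",(50,120,40),(75,255,255)),("blue",(108,170,60),(125,255,255))):
      m=cv2.inRange(h,lo,hi);q,l,st,ce=cv2.connectedComponentsWithStats(m)
      print(k,nm,[(st[i].tolist()) for i in range(1,q) if st[i,4]>40])
E
```

```text
[  11.6   17.2  -18.7  108.5    6.7   55.1 -108.6] [ 0.5368359  -0.00674517  0.15557513]
scene R diff 0.0 0.0 tcp px [[317.8297231  200.41677745]]
t0 yel [[245, 177, 130, 131, 8517]]
t0 green [[215, 311, 21, 76, 813]]
t0 blue [[281, 0, 42, 54, 1752], [349, 40, 22, 35, 518], [144, 336, 26, 70, 778]]
now yel [[245, 176, 130, 132, 8499]]
now green [[163, 332, 42, 68, 596]]
now blue [[349, 48, 21, 27, 468], [46, 437, 73, 30, 814]]
top R diff 0.0 0.0 tcp px [[285.23680888 264.46456408]]
t0 yel [[256, 203, 112, 109, 7009]]
t0 green [[449, 205, 25, 23, 274]]
t0 blue [[501, 227, 24, 18, 213]]
now yel [[296, 208, 72, 104, 4028]]
now green [[452, 231, 26, 77, 616]]
now blue [[514, 238, 57, 29, 256]]
```

```bash
python3 - <<'E'
from h import *
a=pickle.load(open("scene1.pkl","rb"))["pixels"][:,:,::-1];b=pickle.load(open("top1.pkl","rb"))["pixels"][:,:,::-1]
z=lambda i,x,y:cv2.resize(i[y:y+220,x:x+150],None,fx=2.66,fy=2.66,interpolation=cv2.INTER_CUBIC)
cv2.imwrite("pics/c.png",np.hstack([z(a,235,110),z(b,240,150)]))
E
```

```text
(no output)
```

View pics/c.png

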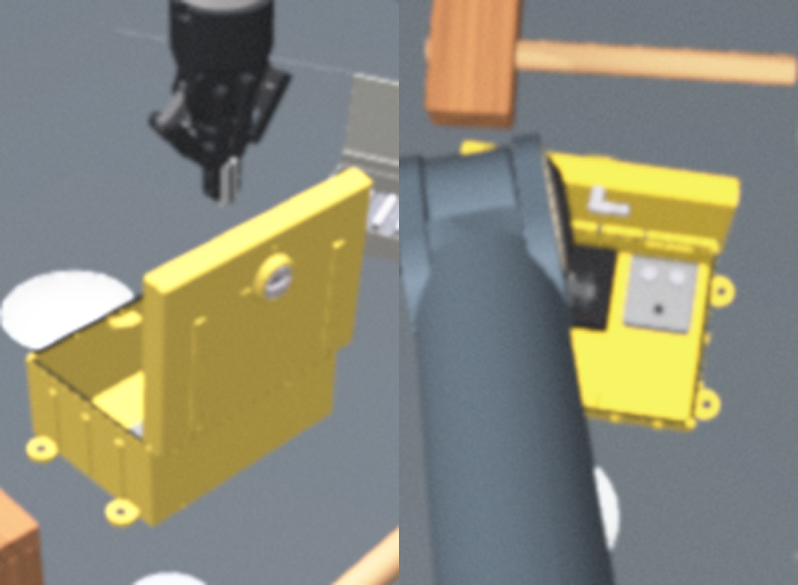

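```bash
python3 - <<'E'
from h import *
from rig import eyes,robot
w=pickle.load(open("w1.pkl","rb"))
R=np.array(w["R"]);print("w1 cam",-R.T@w["t"])
print("tcp in w1",proj(w,[.6802,-.0254,.3408]),"lid corners",proj(w,[[.6177,-.1721,.2367],[.6459,.0336,.2321],[.5538,-.3132,.1991]]))
d=pickle.load(open("cams0.pkl","rb"))["wrist"];R=np.array(d["R"]);print("tcp in w0",proj(d,[.2336,-.6326,.1916]))
s=robot.sense();w=eyes.camera("wrist");R=np.array(w["R"]);print(s["time"],s["position"],"cam",-R.T@w["t"],proj(w,s["position"]),"lid now?",proj(w,[[.6177,-.1721,.2367],[.6459,.0336,.2321]]))
pickle.dump(w,open("w2.pkl","wb"))
h=cv2.cvtColor(w["pixels"][:,:,::-1].copy(),cv2.COLOR_BGR2HSV);m=cv2.inRange(h,(22,120,60),(35,255,255));q,l,st,ce=cv2.connectedComponentsWithStats(m);print(st[1:][st[1:,4]>200])
cv2.imwrite("pics/w2.png",w["pixels"][:,:,::-1])
E
```

```text
w1 cam [ 0.76362568 -0.0362043   0.52202779]
tcp in w1 [[320.22768777 277.36626019]] lid corners [[489.8337388  270.02300204]
 [260.49825435 268.98335967]
 [599.85701747 292.32790678]]
tcp in w0 [[319.83988325 278.48210434]]
4.1 [ 0.53678442 -0.00661147  0.1550469 ] cam [ 0.61895261 -0.01769879  0.33686982] [[320.28511097 277.3859256 ]] lid now? [[807.34103829  75.85820213]
 [122.10681365  55.34201078]]
[[  115    29   525   286 76290]]
```

```bash
python3 - <<'E'
from h import *
s=pickle.load(open("scene1.pkl","rb"));w=pickle.load(open("w2.pkl","rb"))
P=np.array([.5368,-.0067,.1551])
for dz in(0,.01,.02,.03,.04,.05,.06): print(dz,proj(s,P+[0,0,dz]).round(1),proj(w,P+[0,0,dz]).round(1))
g=s["pixels"][160:215,300:345].mean(2);print(g[::2,::3].astype(int))
E
```

```text
0 [[317.7 200.5]] [[320.4 277.4]]
0.01 [[317.8 196.5]] [[320.5 285. ]]
0.02 [[317.8 192.5]] [[320.6 293.5]]
0.03 [[317.8 188.5]] [[320.7 302.9]]
0.04 [[317.8 184.4]] [[320.8 313.3]]
0.05 [[317.8 180.2]] [[320.9 325.1]]
0.06 [[317.9 176. ]] [[321.1 338.4]]
[[ 41  38  73  53  44  51  40  42  42  41  52  68 131 136 133]
 [ 45  40  39  42  41  43  38  53  42  40  50 102 131 130 132]
 [ 56  37  39  42  68  58  43  54  38  66 106 130 133 133 132]
 [106  41  39  37  55  54  40  42  44  98 131 132 132 134 133]
 [131  86  49  39  41  41  43  62  58 121 133 132 131 133 130]
 [132 126 104  49  45  36  40 135 114 131 133 133 132 134 134]
 [130 132 132 108  45  39  83 127  99 130 133 133 132 131 132]
 [134 133 132 130  56  45 118 102  98 131 131 131 133 134 134]
 [133 133 133 130  58  44 121  97 108 131 134 133 132 133 132]
 [134 132 132 130  55  43 118  98  98 131 133 133 133 135 133]
 [132 133 131 131  55  45 119  98 104 133 133 133 133 134 133]
 [132 134 134 134  77  46 119  99 123 132 133 133 133 133 134]
 [133 132 130 132 122  68 125 101 130 135 133 133 132 133 140]
 [134 133 136 134 134 126
[... 220 characters left out ...]
0 220]
 [133 133 132 132 134 134 134 132 162 214 220 220 220 220 215]
 [133 133 134 133 135 134 136 187 218 220 220 221 220 211 166]
 [133 133 133 134 133 141 195 220 220 220 220 219 206 150 122]
 [133 133 133 133 144 209 220 220 221 221 218 196 137 122 121]
 [134 133 132 161 215 220 220 220 221 215 183 129 124 129 121]
 [132 136 187 218 221 220 221 220 211 166 126 121 124 136 127]
 [147 206 220 221 221 220 220 204 148 125 121 120 163 208 187]
 [215 220 221 220 221 217 196 136 122 119 120 133 213 217 188]
 [220 221 221 220 215 182 128 122 121 122 121 184 213 188 154]
 [221 221 220 211 166 123 121 121 122 123 126 195 190 146 137]
 [221 220 204 149 123 121 122 121 121 122 135 185 157 120 173]]
```

View pics/w2.png

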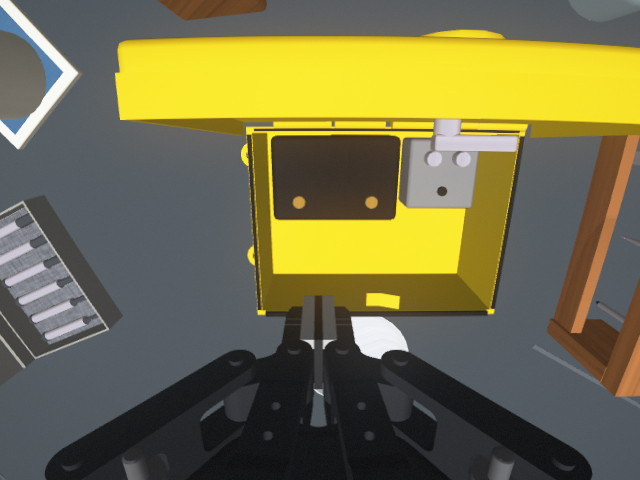

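The real shut-finger tips sit about 32 mm above the reported TCP: scene tip at row 186 against 200 predicted, and the wrist view agrees. So I skimmed over the lid, which is untouched. I go back over it and come in 32 mm lower.

```bash
python3 -m jog '[[1,[0,0,-0.8],0],[1,[0,0,-0.8],0],[1,[0,0,-0.8],0],[1,[0,0,-0.8],0],[1,[0.5,0,-0.8],0],[1,[0.98,0,-0.8],0],[1,[0.98,0,-0.8],0],[1,[0.98,0,-0.8],0],[1,[0.98,0,-0.8],0]]' 
python3 -m jog '[[1,[0,0,0.7],0],[1,[0,0,0.7],0],[1,[0,0,0.7],0],[1,[0,0,0.7],0],[1,[0,0,0.7],0]]'
python3 -m jog '[[1,[-0.06,0,0],0],[1,[-0.12,0,0],0],[1,[-0.18,0,0],0],[1,[-0.247,0,0],0],[1,[-0.3,0,0],0],[1,[-0.35,0,0],0],[1,[-0.35,0,0],0]]'
python3 - <<'E'
from h import *
from rig import eyes
c=eyes.camera("scene");h=cv2.cvtColor(c["pixels"][:,:,::-1].copy(),cv2.COLOR_BGR2HSV);m=cv2.inRange(h,(22,120,60),(35,255,255));q,l,st,ce=cv2.connectedComponentsWithStats(m);print(st[1:][st[1:,4]>200])
E
```

```text
time: 4.9
position: [0.6842, -0.0291, 0.2713]
eef_rot: [-180.0, -0.1, -8.4]
ft_force: [-1.5, -0.5, -0.3]
finger_gap: 0.0003
finger_force: 0.0
time: 5.32
position: [0.6797, -0.0276, 0.1678]
eef_rot: [180.0, 0.1, -8.3]
ft_force: [0.0, -0.0, 1.4]
finger_gap: -0.0
finger_force: 0.0
time: 5.9
position: [0.6268, -0.0197, 0.1691]
eef_rot: [180.0, -0.0, -8.3]
ft_force: [-0.0, -0.3, 0.4]
finger_gap: -0.0001
finger_force: 0.0
[[ 245  175  121  133 8943]]
```

```bash
python3 -m jog '[[1,[-0.1,0,0.007],0],[1,[-0.2,0,0.04],0],[1,[-0.31,0,0.067],0],[1,[-0.4,0,0.12],0],[1,[-0.487,0,0.178],0],[1,[-0.56,0,0.25],0],[1,[-0.63,0,0.33],0],[1,[-0.68,0,0.42],0],[1,[-0.73,0,0.51],0],[1,[-0.73,0,0.51],0]]' 
python3 - <<'E'
from h import *
from rig import eyes
c=eyes.camera("scene");h=cv2.cvtColor(c["pixels"][:,:,::-1].copy(),cv2.COLOR_BGR2HSV);m=cv2.inRange(h,(22,120,60),(35,255,255));q,l,st,ce=cv2.connectedComponentsWithStats(m);print(st[1:][st[1:,4]>200])
E
```

```text
time: 6.78
position: [0.5159, -0.0043, 0.089]
eef_rot: [179.9, 0.4, -8.3]
ft_force: [-0.8, -0.1, -0.8]
finger_gap: 0.0001
finger_force: 0.0
[[ 244  226  119   82 3932]]
```

```bash
python3 -m jog '[[1,[-0.05,0,0.07],0],[1,[-0.07,0,0.14],0],[1,[-0.08,0,0.18],0],[1,[-0.08,0,0.18],0],[1,[-0.08,0,0.18],0]]' 
python3 -m jog '[[1,[0,0,0.015],0],[1,[0,0,0.03],0],[1,[0,0,0.03],0]]'
python3 -m jog '[[1,[0,0,0.015],0],[1,[0,0,0.03],0],[1,[0,0,0.03],0]]'
```

```text
time: 7.25
position: [0.5085, -0.0025, 0.0649]
eef_rot: [-180.0, -0.0, -8.3]
ft_force: [-0.0, -0.9, -0.0]
finger_gap: -0.0001
finger_force: 0.0
time: 7.5
position: [0.5083, -0.0025, 0.0602]
eef_rot: [-180.0, -0.0, -8.3]
ft_force: [1.4, 0.2, -0.0]
finger_gap: -0.0003
finger_force: 0.0
time: 7.75
position: [0.508, -0.0024, 0.0554]
eef_rot: [-180.0, -0.0, -8.3]
ft_force: [0.4, 0.3, 0.8]
finger_gap: -0.0001
finger_force: 0.0
```

```bash
for i in 1; do python3 -m jog '[[1,[0,0,0.015],0],[1,[0,0,0.03],0],[1,[0,0,0.03],0]]' | grep -E 'posi|ft_f'; done
python3 -m jog '[[1,[0,0,0.015],0],[1,[0,0,0.03],0],[1,[0,0,0.03],0]]'| grep -E 'posi|ft_f'
python3 - <<'E'
from h import *
from rig import eyes
c=eyes.camera("scene");h=cv2.cvtColor(c["pixels"][:,:,::-1].copy(),cv2.COLOR_BGR2HSV);m=cv2.inRange(h,(22,120,60),(35,255,255));q,l,st,ce=cv2.connectedComponentsWithStats(m);print(st[1:][st[1:,4]>200])
cv2.imwrite("pics/s3.png",cv2.resize(c["pixels"][140:330,220:400,::-1],None,fx=3,fy=3,interpolation=cv2.INTER_CUBIC))
E
```

```text
position: [0.5079, -0.0024, 0.0531]
ft_force: [-5.9, -0.4, 19.1]
position: [0.508, -0.0024, 0.0525]
ft_force: [-17.0, -1.3, 51.0]
[[ 243  232  119   76 3661]]
```

View pics/s3.png

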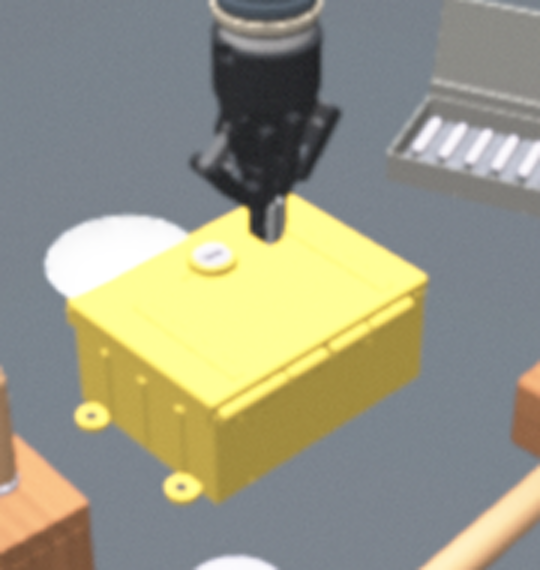

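The lid is shut flat at 51 N, with the lock at about (291,225) in the full scene image. The shut-finger tips met the lid at TCP z = 0.053, so they sit about 39 mm behind the reported TCP. I lift off, open half-way and go to look at the driver and lock.

```bash
python3 -m jog '[[1,[0,0,-1],0],[1,[0,0,-1],0],[1,[0,0,-1],0],[0,[0,0,-1],0],[0,[0,0,-1],0]]' | grep -E 'posi|ft_f'
python3 -m jog '[[0,[0.12,0.98,-0.36],0],[0,[0.12,0.98,-0.36],0],[0,[0.12,0.98,-0.36],0],[0,[0.12,0.98,-0.36],0],[0,[0.12,0.98,-0.36],0]]' | grep -E 'posi|gap'
python3 - <<'E'
from h import *
from rig import eyes
for n in("scene","top","wrist"): 
  c=eyes.camera(n);pickle.dump(c,open(n+"3.pkl","wb"))
c=pickle.load(open("top3.pkl","rb"))
np.set_printoptions(precision=4,suppress=True)
# lock: low-saturation bright disc inside yellow
for n,roi in(("top",(280,255,340,330)),("scene",(270,205,315,245)),("wrist",(0,0,640,300))):
  c=pickle.load(open(n+"3.pkl","rb"));x0,y0,x1,y1=roi
  h=cv2.cvtColor(c["pixels"][:,:,::-1].copy(),cv2.COLOR_BGR2HSV)
  y=cv2.inRange(h,(20,90,60),(36,255,255));hull=np.zeros_like(y)
  cs=max(cv2.findContours(y,cv2.RETR_EXTERNAL,cv2.CHAIN_APPROX_NONE)[0],key=cv2.contourArea);cv2.drawContours(hull,[cs],-1,255,-1)
  m=cv2.bitwise_and(hull,cv2.bitwise_not(y));q,l,st,ce=cv2.connectedComponentsWithStats(m)
  for i in range(1,q):
    if st[i,4]>30: print(n,st[i],ce[i].round(1),onz(c,ce[i],.1))
  print(n,"yel",cv2.boundingRect(cs),cv2.boxPoints(cv2.minAreaRect(cs)).round(1).tolist())
E
```

```text
position: [0.5121, -0.002, 0.2028]
ft_force: [1.2, 0.0, 0.1]
position: [0.5044, -0.1592, 0.2519]
finger_gap: 0.0424
top [301 281  13  12 118] [306.9 286.6] [ 0.4963 -0.0499  0.1   ]
top yel (256, 228, 85, 83) [[254.1999969482422, 299.29998779296875], [264.29998779296875, 225.10000610351562], [346.1000061035156, 236.1999969482422], [336.0, 310.5]]
scene [284 219  14   9 101] [290.6 223.1] [ 0.4946 -0.0472  0.1   ]
scene yel (242, 201, 121, 107) [[226.0, 249.60000610351562], [331.70001220703125, 183.60000610351562], [376.20001220703125, 254.6999969482422], [270.3999938964844, 320.70001220703125]]
wrist [325 134   7   7  42] [327.8 136.9] [ 0.5738 -0.1698  0.1   ]
wrist [206 224  26  24 503] [218.3 235.5] [ 0.496  -0.0478  0.1   ]
wrist yel (105, 104, 232, 165) [[105.0, 268.0], [105.0, 104.0], [336.0, 104.0], [336.0, 268.0]]
```

```bash
python3 -m jog '[[0,[0.05,0.93,0],0],[0,[0.05,0.93,0],0],[0,[0.05,0.93,0],0],[0,[0.05,0.93,0],0],[0,[0.05,0.93,0],0],[0,[0.05,0.93,0],0]]' | grep -E 'posi|rot'
python3 - <<'E'
from h import *
from rig import eyes,robot
np.set_printoptions(precision=4,suppress=True)
c=eyes.camera("wrist");pickle.dump(c,open("w4.pkl","wb"))
im=c["pixels"][:,:,::-1].copy()
print("expect top",proj(c,[.5535,-.3135,.199]),"shoulder",proj(c,[.5535,-.3135,.105]))
h=cv2.cvtColor(im,cv2.COLOR_BGR2HSV);u,v=proj(c,[.5535,-.3135,.199])[0].astype(int)
print(h[v-4:v+5:4,u-4:u+5:4].tolist())
m=cv2.inRange(h,(8,40,120),(19,150,255));q,l,st,ce=cv2.connectedComponentsWithStats(m)
for i in range(1,q):
  if st[i,4]>150: print(st[i],ce[i].round(1))
x0,y0=max(u-110,0),max(v-80,0)
cv2.imwrite("pics/d.png",cv2.resize(im[y0:y0+180,x0:x0+240],None,fx=3.3,fy=3.3,interpolation=cv2.INTER_CUBIC));print(x0,y0)
E
```

```text
position: [0.4918, -0.2882, 0.2494]
eef_rot: [-179.9, 0.1, -8.3]
expect top [[345.2701 153.665 ]] shoulder [[337.8909 144.8332]]
[[[16, 112, 233], [16, 114, 233], [17, 113, 236]], [[16, 113, 232], [16, 114, 233], [17, 112, 235]], [[16, 114, 232], [16, 113, 234], [16, 113, 234]]]
[298  87  79 249 473] [313.3 176.2]
[ 321  130   42   50 1508] [341.7 154.7]
[344 151  28 187 280] [361.4 255. ]
[622 357  18  65 712] [632.9 395.1]
235 73
```

View pics/d.png

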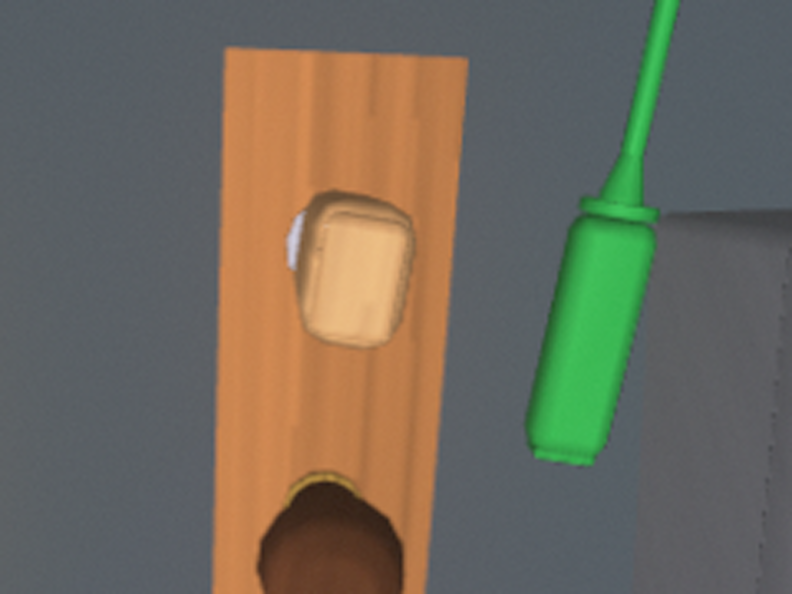

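The final crop shows the light-wood handle's top face with corners at about crop (330,218), (413,232), (395,345) and (315,335). Its long side runs nearly along the stand.

```bash
python3 - <<'E'
from h import *
np.set_printoptions(precision=4,suppress=True)
c=pickle.load(open("w4.pkl","rb"));D=lambda x,y:onz(c,(235+x/3.3,73+y/3.3),.198)
for a,b in(((330,222),(312,325)),((413,240),(395,335)),((372,222),(353,343)),((335,215),(413,230)),((318,337),(388,347))):
  p,q=D(*a),D(*b);print(np.degrees(np.arctan2(*(p-q)[1::-1])).round(1),np.linalg.norm(p-q))
print("ctr",D(363,283))
o=[onz(c,(235+x/3.3,73+y/3.3),.105)[:2] for x,y in((225,47),(467,58))]
print("stand end",o,np.linalg.norm(o[0]-o[1]))
e=np.array(o).mean(0);ang=np.radians(-10.3);print("hole2",e-.05*np.array([np.cos(ang),np.sin(ang)]))
E
```

```text
-17.6 0.02029520886518023
-17.2 0.018838156104697412
-16.0 0.02385116407112424
71.4 0.01558296135999217
73.8 0.01429276750858905
ctr [ 0.5502 -0.313   0.198 ]
stand end [array([ 0.6061, -0.2899]), array([ 0.5945, -0.3526])] 0.06376253669839047
hole2 [ 0.5511 -0.3123]
```

```bash
python3 -m jog '[[0,[0.41,0.107,0],0.0242],[0,[0.41,0.107,0],0.0242],[0,[0.41,0.107,0],0.0242],[0,[0.41,0.107,0],0.0242],[0,[0.41,0.107,0],0.0242],[0,[0.41,0.107,0],0.0242]]' | grep -E 'posi|rot|gap'
```

```text
position: [0.5499, -0.3128, 0.2508]
eef_rot: [-180.0, 0.0, -16.9]
finger_gap: 0.0426
```

Centred on the driver. I go down to TCP z 0.112, grip, then lift a little to check.

```bash
python3 -m jog '[[0,[0,0,0.25],0],[0,[0,0,0.5],0],[0,[0,0,0.75],0],[0,[0,0,0.92],0],[0,[0,0,0.92],0],[0,[0,0,0.92],0],[0,[0,0,0.92],0]]' | grep -E 'posi|ft_f|gap'
python3 -m jog '[[1,[0,0,0],0],[1,[0,0,0],0],[1,[0,0,0],0],[1,[0,0,0],0],[1,[0,0,0],0],[1,[0,0,0],0],[1,[0,0,0],0],[1,[0,0,0],0]]'
```

```text
position: [0.5516, -0.3148, 0.115]
ft_force: [-0.1, -0.3, 0.1]
finger_gap: 0.0428
time: 11.58
position: [0.5519, -0.3151, 0.1154]
eef_rot: [180.0, -0.3, -17.0]
ft_force: [-0.5, -0.0, 6.8]
finger_gap: 0.0213
finger_force: 58.8
```

```bash
python3 -m jog '[[1,[0,0,-0.2],0],[1,[0,0,-0.45],0],[1,[0,0,-0.7],0],[1,[0,0,-0.95],0],[1,[0,0,-0.95],0],[1,[0,0,-0.95],0],[1,[0,0,-0.95],0]]'
python3 - <<'E'
from h import *
from rig import eyes,robot
np.set_printoptions(precision=4,suppress=True)
p=robot.sense()["position"]
for n in("scene","top"):
  c=eyes.camera(n);pickle.dump(c,open(n+"5.pkl","wb"))
  e=[p+[0,0,-.0104+k] for k in(.02,0,-.02,-.05,-.07,-.092)]
  print(n,proj(c,e).round(0).tolist())
  im=c["pixels"].astype(int); 
  for X in e:
    u,v=proj(c,X)[0].round().astype(int); print(v,im[v,u-12:u+13:2].mean(1).astype(int))
E
```

```text
time: 12.17
position: [0.5498, -0.3141, 0.2549]
eef_rot: [180.0, 0.0, -17.0]
ft_force: [-0.1, -0.3, -1.3]
finger_gap: 0.0211
finger_force: 77.5
scene [[208.0, 230.0], [209.0, 239.0], [210.0, 249.0], [212.0, 262.0], [214.0, 271.0], [215.0, 280.0]]
230 [129 130 133 134 134 134 128 125 116 114 121 128 130]
239 [128 131 219 244 180 131 124 120 123 157 184 132 132]
249 [ 91 109 128 129 130 132 140 137 133 131 130 132 130]
262 [ 42  56 119 131 130 140 148 133 133 132 131 132 130]
271 [146 191 192 190 172 150 145 133 131 130 132 132 132]
280 [166 189 193 192 193 188 167 165 181 149 131 129 130]
top [[444.0, 249.0], [442.0, 250.0], [440.0, 252.0], [437.0, 254.0], [435.0, 256.0], [433.0, 258.0]]
249 [138 146 176 130 107  93 105 136 150 108  68  76  79]
250 [137 138 151 171 121 104  99 107 128 150 122  71  74]
252 [134 136 137 150 159 107 105 104 105 107 114  94  72]
254 [145 133 135 137 131 138 122 103 106 107 104 104  89]
256 [141 141 127 125 131 123 123 118 112 103 105 103  95]
258 [139 141 125 102  99 109 135 127 128 124 114 110 102]
```

```bash
python3 -m jog '[[1,[-0.1,-0.2,0],-0.0171],[1,[-0.2,-0.4,0],-0.0371],[1,[-0.3,-0.55,0],-0.0571],[1,[-0.43,-0.795,0],-0.0771],[1,[-0.43,-0.795,0],-0.0971],[1,[-0.43,-0.795,0],-0.1171],[1,[-0.43,-0.795,0],-0.1371],[1,[-0.43,-0.795,0],-0.1371],[1,[-0.43,-0.795,0],-0.1371]]' | grep -E 'posi|rot|gap'
python3 -m jog '[[1,[0.08,-0.2,0],-0.0171],[1,[0.16,-0.4,0],-0.0371],[1,[0.24,-0.62,0],-0.0571],[1,[0.322,-0.845,0],-0.0771],[1,[0.322,-0.845,0],-0.0971],[1,[0.322,-0.845,0],-0.1171],[1,[0.322,-0.845,0],-0.1371],[1,[0.322,-0.845,0],-0.1371],[1,[0.322,-0.845,0],-0.1371]]' | grep -E 'posi|rot|gap'
```

```text
position: [0.5228, -0.1815, 0.2539]
eef_rot: [-179.9, 0.1, 32.2]
finger_gap: 0.0213
position: [0.4963, -0.0488, 0.2547]
eef_rot: [-179.9, -0.0, 81.4]
finger_gap: 0.0211
```

```bash
python3 -m jog '[[1,[0,0,0.12],0],[1,[0,0,0.24],0],[1,[0,0,0.24],0],[1,[0,0,0.24],0]]' | grep -E 'posi|rot|gap'
python3 - <<'E'
from h import *
from rig import eyes,robot
np.set_printoptions(precision=4,suppress=True,linewidth=200)
p=robot.sense()["position"];tz=p[2]-.1024
print("tip z",tz)
for n in("scene","wrist","top"):
  c=eyes.camera(n);pickle.dump(c,open(n+"6.pkl","wb"))
  h=cv2.cvtColor(c["pixels"][:,:,::-1].copy(),cv2.COLOR_BGR2HSV)
  print(n,"tip",proj(c,[p[0],p[1],tz]).round(1),"shank",proj(c,[p[0],p[1],tz+.03]).round(1),"lock",proj(c,[.4958,-.0483,.1]).round(1))
  u,v=proj(c,[p[0],p[1],tz])[0].round().astype(int)
  if n=="scene":
    print(h[v-20:v+16,u-14:u+16,1])
E
```

```text
position: [0.4959, -0.0488, 0.2185]
eef_rot: [-179.9, -0.0, 81.5]
finger_gap: 0.0211
tip z 0.11609598319202154
scene tip [[290.4 217.6]] shank [[290. 206.]] lock [[290.7 223.6]]
[[ 29  31  29 ...  32  31  30]
 [ 30  30  30 ...  30  29  30]
 [ 28  31  30 ...  28  30  32]
 ...
 [107 107 106 ... 106 106 105]
 [106 106 107 ... 105 107 105]
 [106 106 106 ... 106 105 107]]
wrist tip [[317.1 228.5]] shank [[316.9 239.6]] lock [[316.9 222.9]]
top tip [[306.2 286. ]] shank [[305.8 284.5]] lock [[306.2 286.8]]
```

```bash
python3 - <<'E'
from h import *
for n,u,v,a,b in(("scene",290,216,14,12),("wrist",317,226,26,22)):
  c=pickle.load(open(n+"6.pkl","rb"));im=c["pixels"].astype(int)
  k=(im[:,:,0]-im[:,:,2])[v-b:v+b+1,u-a:u+a+1]  # yellow-ness
  print(n,"cols from",u-a)
  for i,r in enumerate(k): 
    if n=="scene" or i%2==0: print(v-b+i,''.join('#' if x>110 else '+' if x>60 else '.' for x in r), ''.join('%x'%min(15,x//16) for x in im[v-b+i,u-a:u+a+1].mean(1).astype(int)))
E
```

```text
scene cols from 276
204 ............................. 88888888888899887888888888888
205 ............................+ 8888888888889988878888888889b
206 ..........................++# 88888888888899887888888889bcd
207 ........................++#++ 888888888888998878788889bcddd
208 ......................++##+++ 8888888888889988788889bcddddd
209 ....................++##+++++ 88888878888899888889acddddddd
210 ..................++##+++++++ 888888888888998889acddddddddd
211 .................+##+++++++++ 88888888888899889bcdddddddddd
212 ................+##++++++++++ 8888888888889989cdddddddddddd
213 ................##+++++++++++ 988888888888998acdddddddddddd
214 ................+#+++++++++++ cb988888889a9989cdddddddddddd
215 .........+++....+#+++++++++++ eedb98889bcca889cdddddddddddd
216 .......+++++....+#+++++++++++ fffecaabcddda889cdddddddddddd
217 ......++#++++...+++++++++++++ ffffeddddddda88addddddddddddd
218 ......+++++++..++++++++++++++ fffffeddddddbaacddddddddddddd
219 ....+++++++++..++++++++++++++ fffeeeddddddccdeeeedddddddddd
220 ..+++++++++........++++++++++ ffeeddddddeeeeffffeedd
[... 2415 characters left out ...]
877667acbabbaaaa99aaaaaaaaaa
238 #####################..........###################### aaaaaaaaaaaaaaaaaaaaa8788877667abbaaaaaaaaaaaaaaaaaaa
240 #####################..........###################### aaaaaaaaaaaaaaaaaaaaa77888777669aaa9a9aaaaaaaaaaaaaaa
242 #####################..........###################### aaaaaaaaaaaaaaaaaaaaa77788777669aaaaaaaaaaaaaaaaaaaaa
244 #####################..........###################### aaaaaaaaaaaaaaaaaaaaa77888876669aaaaaaaaaaaaaaaaaaaaa
246 #####################..........###################### aaaaaaaaaaaaaaaaaaaaa77888777659aaaaaaaaaaaaaaaaaaaaa
248 ####################+..........###################### aaaaaaaaaaaaaaaaaaaa977777776659aaaaaaaaaaaaaaaaaaaaa
```

The wrist picture puts the lock disc at (318,223) and the shank at column 317, with the slot running along the tool's x: aligned within 1 mm. I lower the blade.

```bash
python3 -m jog '[[1,[0,0,0.04],0],[1,[0,0,0.07],0],[1,[0,0,0.1],0],[1,[0,0,0.1],0],[1,[0,0,0.1],0]]' | grep -E 'posi|ft_f|gap'
python3 -m jog '[[1,[0,0,0.01],0],[1,[0,0,0.02],0],[1,[0,0,0.02],0]]' | grep -E 'posi|ft_f|gap'
python3 -m jog '[[1,[0,0,0.01],0],[1,[0,0,0.02],0],[1,[0,0,0.02],0]]' | grep -E 'posi|ft_f|gap'
```

```text
position: [0.4973, -0.0488, 0.2041]
ft_force: [1.3, -0.0, -1.6]
finger_gap: 0.0212
position: [0.4973, -0.0486, 0.2017]
ft_force: [1.5, -1.3, 1.4]
finger_gap: 0.021
position: [0.4975, -0.0486, 0.2001]
ft_force: [-0.0, -0.8, 10.8]
finger_gap: 0.0215
```

```bash
python3 -m jog '[[1,[0,0,0.01],0],[1,[0,0,0.02],0],[1,[0,0,0.02],0]]' | grep -E 'posi|ft_f|gap'
python3 -m jog '[[1,[0,0,0.01],0],[1,[0,0,0.01],0],[1,[0,0,0.01],0]]' | grep -E 'posi|ft_f|gap'
```

```text
position: [0.498, -0.0484, 0.1994]
ft_force: [-4.2, -0.1, 24.8]
finger_gap: 0.0212
position: [0.4982, -0.0483, 0.1991]
ft_force: [-6.0, 0.3, 31.1]
finger_gap: 0.0214
```

```bash
python3 -m jog '[[1,[0,-0.006,0],0],[1,[0,-0.013,0],0],[1,[0,-0.013,0],0],[1,[0,-0.013,0],0]]' | grep -E 'posi|ft_f|gap'
python3 - <<'E'
from h import *
from rig import eyes
c=eyes.camera("scene");im=c["pixels"].astype(int);u,v,a,b=290,220,16,10
for i in range(v-b,v+b+1): print(i,''.join('%x'%min(15,x//16) for x in im[i,u-a:u+a+1].mean(1).astype(int)))
E
```

```text
position: [0.4974, -0.0482, 0.1992]
ft_force: [-4.1, 0.0, 27.8]
finger_gap: 0.0209
210 88887888888888899888889bcdddddddd
211 888888888888888998889bcdddddddddd
212 9888888888888889989bcdddddddddddd
213 ca9888888888888999bcddddddddddddd
214 edcb9888888888999acdddddddddddddd
215 ffeedb9888889aba99cdddddddddddddd
216 fffffeca889accdb99cdddddddddddddd
217 ffffffedbabcdddca9cdddddddddddddd
218 fffffffedddddddca9bdddddddddddddd
219 fffffffeeddddddda9bdddddddddddddd
220 ffffffeedddddddca9adddddddddddddd
221 fffffeddddddeeec98adeeddddddddddd
222 fffeeddddddeffeb989dfeedddddddddd
223 feedddddddefffeb989cefeeddddddddd
224 edddddddddffffda99bdeffeddddddddd
225 ddddddddddeffedbbdeefffdddddddddd
226 ddddddddddeefeeeefffffedcdddddddd
227 ddddddddccddeeffffffeedcbcddddddd
228 ddddddddcbccddeeeeeedccabdddddddd
229 dddddddddbabbccdddccbaaacdddddddd
230 dddddddddcbaaaabaaa999acddddddddd
```

```bash
python3 -m jog '[[1,[0,0,0],0.01],[1,[0,0,0],0.02],[1,[0,0,0],0.03],[1,[0,0,0],0.04],[1,[0,0,0],0.04],[1,[0,0,0],0.04]]' | grep -E 'posi|ft_f|gap|rot'
python3 -c "
from rig import robot
s=robot.sense();print(s['ft_torque'],s['finger_force'])"
```

```text
position: [0.4981, -0.0484, 0.1993]
eef_rot: [179.5, -0.1, 67.3]
ft_force: [-3.2, -1.4, 27.0]
finger_gap: 0.0212
[-0.40866017  0.86875564  0.05366782] 81.11525416374207
```

```bash
python3 -m jog '[[1,[0,0,0],0.015],[1,[0,0,0],0.03],[1,[0,0,0],0.045],[1,[0,0,0],0.06],[1,[0,0,0],0.075],[1,[0,0,0],0.09],[1,[0,0,0],0.105],[1,[0,0,0],0.12],[1,[0,0,0],0.12],[1,[0,0,0],0.12]]' | grep -E 'posi|ft_f|gap|rot'
python3 -c "
from rig import robot
s=robot.sense();print(s['ft_torque'],s['finger_force'])"
```

```text
position: [0.4983, -0.0494, 0.1993]
eef_rot: [179.6, -0.4, 24.1]
ft_force: [-1.8, -2.8, 26.2]
finger_gap: 0.0214
[-0.8633404   0.74936866  0.01157872] 81.14577412605286
```

```bash
cat > asc.py <<'E'
from h import *
from rig import eyes
c=eyes.camera("wrist");im=c["pixels"].astype(int);pickle.dump(c,open("w8.pkl","wb"))
u,v=proj(c,[.4965,-.0485,.1])[0].round().astype(int);print(u,v)
a,b=30,24
for i in range(v-b,v+b+1): 
  r=im[i,u-a:u+a+1];print(i,''.join('%x'%min(15,x//16) if y<60 else '-' for x,y in zip(r.mean(1).astype(int),r[:,0]-r[:,2])))
E
python3 asc.py
```

```text
317 231
207 -------------------------------------------------------------
208 -------------------------------------------------------------
209 -------------------------------------------------------------
210 -------------------------------------------------------------
211 -------------------------------------------------------------
212 -------------------------------------------------------------
213 -------------------------------------------------------------
214 -------------------------------------------------------------
215 -------------------------------------------------------------
216 -------------------------------------------------------------
217 -------------------------99aa99aaabb-------------------------
218 -----------------------99aaaaabbbbbba9-----------------------
219 ---------------------baabbbbabbbbbbbbbba---------------------
220 --------------------abbbbbbbabbbbbbbbbba9--------------------
221 -------------------9abbbbbbaabbbbbbbbbbbba-------------------
222 ------------------aabbbbbba9789abbbbbbbbba8------------------
223 -----------------9abbbbba9865569
[... 1441 characters left out ...]
----7766655555--------------------------
246 -------------------------7766655555--------------------------
247 -------------------------7766655555--------------------------
248 -------------------------7766655555--------------------------
249 -------------------------7666655555--------------------------
250 -------------------------66666555556-------------------------
251 -----------------------7667887766655555----------------------
252 --------------------766789aaaaa9998887766--------------------
253 ------------------7678889abbbbbbaaa9999975-------------------
254 ----------------8788888888888888888767898765-----------------
255 ----------------88898765455554555544444577765----------------
```

The slot has followed the blade: it still lies along the tool's x after 57°. I continue to the stop.

```bash
python3 -m jog '[[1,[0,0,0],0.012],[1,[0,0,0],0.024],[1,[0,0,0],0.036],[1,[0,0,0],0.048],[1,[0,0,0],0.06],[1,[0,0,0],0.072],[1,[0,0,0],0.084],[1,[0,0,0],0.09],[1,[0,0,0],0.09],[1,[0,0,0],0.09]]' | grep -E 'posi|ft_f|gap|rot'
python3 -c "
from rig import robot
s=robot.sense();print(s['ft_torque'],s['finger_force'])"
python3 -m jog '[[1,[0,0,0],0.01],[1,[0,0,0],0.02],[1,[0,0,0],0.03],[1,[0,0,0],0.03],[1,[0,0,0],0.03]]' | grep -E 'posi|ft_f|gap|rot'
python3 -c "
from rig import robot
s=robot.sense();print(s['ft_torque'],s['finger_force'])"; python3 asc.py
```

```text
position: [0.498, -0.0504, 0.1993]
eef_rot: [179.8, -0.5, -8.3]
ft_force: [-2.6, -4.5, 27.5]
finger_gap: 0.0209
[-1.37244448  0.92654411  0.10460844] 81.26538634300232
position: [0.4977, -0.0507, 0.1993]
eef_rot: [179.9, -0.5, -19.2]
ft_force: [-2.7, -3.3, 26.4]
finger_gap: 0.0212
[-1.58081898  1.05152206  0.06056286] 81.3244879245758
317 230
206 -------------------------------------------------------------
207 -------------------------------------------------------------
208 -------------------------------------------------------------
209 -------------------------------------------------------------
210 -------------------------------------------------------------
211 -------------------------------------------------------------
212 -------------------------------------------------------------
213 -------------------------------------------------------------
214 -------------------------------------------------------------
215 -------------------------------------------------------------
216 -------------------------------------------------------------
217 -------------------------
[... 1778 characters left out ...]
----765555555568------------------------
245 --------------------------6555555556-------------------------
246 --------------------------6555555556-------------------------
247 --------------------------6555555556-------------------------
248 --------------------------6555555556-------------------------
249 --------------------------5555555555-------------------------
250 -------------------------655555555555------------------------
251 -----------------------65567777666555556---------------------
252 --------------------655679aaaaaaa99888876--------------------
253 ------------------6567778aaaaaaaaaaa9999965------------------
254 -----------------5777877777676777766677998766----------------
```

```bash
for i in 1; do python3 -m jog '[[1,[0,0,0],0.01],[1,[0,0,0],0.02],[1,[0,0,0],0.02],[1,[0,0,0],0.02]]' | grep -E 'rot'; python3 -c "
from rig import robot
s=robot.sense();print(s['ft_torque'],s['ft_force'],s['q'][6])"; done
python3 -m jog '[[1,[0,0,0],0.01],[1,[0,0,0],0.02],[1,[0,0,0],0.02],[1,[0,0,0],0.02]]' | grep -E 'rot'; python3 -c "
from rig import robot
s=robot.sense();print(s['ft_torque'],s['ft_force'],s['effort'][6])"
python3 - <<'E'
from h import *
from rig import eyes
c=eyes.camera("wrist");im=c["pixels"].astype(float)
u0,v0=proj(c,[.4963,-.0487,.1])[0]
# dark slot pixels on disc's far half (above the shank)
g=im.mean(2);y=im[:,:,0]-im[:,:,2]
uc,vc=318,230
for v in range(214,240,1):
  r=g[v,300:337];k=np.where((r<150)&(y[v,300:337]<50))[0]
  if len(k): print(v,300+k.min(),300+k.max(),end=' | ')
E
```

```text
eef_rot: [179.9, -0.5, -26.3]
[-1.56238736  1.17581946  0.17303196] [-2.64931026 -3.91699169 26.159887  ] -118.95692114532054
eef_rot: [180.0, -0.5, -33.5]
[-1.57551763  1.14648996  0.22089658] [-2.67869897 -3.65877466 27.31938948] -0.295095881447196
218 311 312 | 219 310 310 | 221 330 330 | 222 314 318 | 223 313 318 | 224 313 318 | 225 313 318 | 226 314 319 | 227 314 320 | 228 313 321 | 229 313 321 | 230 313 321 | 231 313 322 | 232 313 322 | 233 313 322 | 234 313 322 | 235 313 323 | 236 313 323 | 237 313 324 | 238 313 324 | 239 313 323 |
```

```bash
cat > rect.py <<'E'
from h import *
from rig import eyes
c=eyes.camera("wrist");pickle.dump(c,open("w9.pkl","wb"))
th=np.radians(-8.3);ex=np.array([np.cos(th),np.sin(th),0]);ey=np.array([-np.sin(th),np.cos(th),0])
C=np.array([.4963,-.0485,.1]);N=17
X=[C+ex*i*.001+ey*j*.0007 for i in range(N,-N-1,-1) for j in range(24,-25,-1)]
p=proj(c,X).astype(np.float32).reshape(2*N+1,49,2)
im=cv2.remap(c["pixels"],p[:,:,0],p[:,:,1],cv2.INTER_LINEAR).astype(int)
for i,r in enumerate(im): print("%3d"%(N-i),''.join('-' if x[0]-x[2]>60 else '%x'%min(15,int(x.mean())//16) for x in r))
E
python3 rect.py
```

```text
17 -------------------------------------------------
 16 -------------------------------------------------
 15 -------------------------------------------------
 14 -------------------------------------------------
 13 -------------------------------------------------
 12 -------------------aa99999a9aaaa-----------------
 11 ---------------bbbbbbbbaabbbbbcbbba--------------
 10 -------------aabccccccbbbbcccccccbaa-------------
  9 ------------bccccccccccbbbbbccccccbbba-----------
  8 ----------abccccccbbbba87789abbccccccba----------
  7 ---------bccccccccbaa985445679bccccccbba---------
  6 ---------bbcccccccba998545667abcccccccbba--------
  5 --------bbcccccccbba998567889abcccccccccba-------
  4 --------bcccccccccba87766788abbcccccccccba-------
  3 -------abccccccccba8667876679bbcccccccccca9------
  2 -------accccccccca86568999878abccccccccccba------
  1 -------abcccccccb965555678878abccccccccccba------
  0 -------acccccccb97655555556679bccccccccccba------
 -1 -------abcccccba8655555555568abccccccccccba------
 -2 -------acccccca86555555555679bbccccccccccb-------
 -3 -------abccccb96555555555667abbccccccccccb-------
 -4 --------bcccb975555555555667abbcccccccccba-------
 -5 --------abcca855555555555557abbccccccccca--------
 -6 --------9bbb9655555555556557abbccccccccba--------
 -7 ---------bb97555555555566668abbcccccccbb---------
 -8 ----------975555555555567789abbccccccbb----------
 -9 -----------555555555556689bbbbccccbcba-----------
-10 ----------65555555555668abbccccccbba-------------
-11 ----------55555555555679bbccbccbcba--------------
-12 ---------555555555556679aaaaaaa------------------
-13 --------65555555555566---------------------------
-14 665665665555555555567----------------------------
-15 87778988776555555556-----------------------------
-16 666689aaba9876555557-----------------------------
-17 54455578aabb9876555------------------------------
```

```bash
python3 -m jog '[[1,[0,0,0],0.01],[1,[0,0,0],0.02],[1,[0,0,0],0.025],[1,[0,0,0],0.025],[1,[0,0,0],0.025]]' | grep -E 'posi|rot'; python3 -c "
from rig import robot
s=robot.sense();print(s['ft_torque'],s['ft_force'],s['q'][6])"; python3 rect.py | sed -n 9,30p
```

```text
position: [0.4973, -0.0506, 0.1993]
eef_rot: [-179.9, -0.5, -42.4]
[-1.53621785  1.29094321  0.49329588] [-3.33844058 -3.28602726 27.58652757] -134.6404764382478
  9 ------------abbcccccccbaabbbcbcccccbba-----------
  8 ----------aabcccccbbbb98789aabbcccbcbba----------
  7 ----------bbccccccbaa985445679abcccccbbb---------
  6 ---------abcccccccbaa9754455679bcccccccba--------
  5 --------abcccccccbba9976468889abcccccccbb9-------
  4 -------9bbcccccccbb987656789abbbccccccccba-------
  3 -------abccccccccb97667876778abbccccccccba-------
  2 -------abccccccca976567888778abcccccccccbba------
  1 -------abcccccca9655555678778abbcccccccccb9------
  0 -------bbccccca96555555556678abccccccccccb9------
 -1 -------abcccca965555555556669abccccccccccba------
 -2 -------abccba865555555556668abbccccccccccb9------
 -3 -------abbca8555555555566668abbcccccccccbb-------
 -4 --------bca85555555555666557abbbccccccccba-------
 -5 --------ba865555555556665547abbbccccccccba-------
 -6 --------98655555555556665457abbccccccccbb--------
 -7 ---------65555555556666655589abbcccbccba---------
 -8 --------55555555555666777889abbbbccccba----------
 -9 -------655555555556678aaaabbbbccccccbb-----------
-10 ------655555555555668abbbbbbcccccbaab------------
-11 6----6555555555556679bbbabcbbbccba---------------
-12 766655555555555666789aa99aaaaabb-----------------
```

The torque jumped to 0.49 Nm while the slot stayed put, front to back, so the lock is at its stop. I unwind a little, lift out and check that the slot and the driver are right.

```bash
python3 -m jog '[[1,[0,0,0],-0.01],[1,[0,0,0],-0.025],[1,[0,0,0],-0.025],[1,[0,0,-0.1],-0.025],[1,[0,0,-0.25],-0.025],[1,[0,0,-0.4],-0.025],[1,[0,0,-0.4],-0.025],[1,[0,0,-0.4],-0.025]]' | grep -E 'posi|rot|ft_f|gap'; python3 rect.py
```

```text
position: [0.4943, -0.048, 0.2539]
eef_rot: [-180.0, 0.0, -33.5]
ft_force: [-0.7, -0.1, -1.9]
finger_gap: 0.0211
 17 -------------------------------------------------
 16 -------------------------------------------------
 15 -------------------------------------------------
 14 -------------------------------------------------
 13 -------------------------------------------------
 12 -------------------aaaaabbbbbb-------------------
 11 ---------------ccccccccbbccccccccc---------------
 10 --------------bcddddddcccccddddccccb-------------
  9 ------------ccccdddccdccccccdccdddddc------------
  8 -----------bcddddccccba988abcccdddddcba----------
  7 ---------bcccddddccbb985557acccddddddccb---------
  6 ---------cdddddddccba975456abccdddddcccb---------
  5 --------bcddddddcccba9754479bccddddccccca--------
  4 --------cddddcdddccba9754569bcccdddddcdcba-------
  3 -------cdddddddddccba9754479bcccddddddddcb-------
  2 -------ccddddddcdccba9754569bcccddddddddcb-------
  1 -------cdddddddddccba9754469bcccddddddddcc-------
  0 -------cddddddddccbba9754569bccccccddddddc-------
 -1 -------ccdd
[... 202 characters left out ...]
-5 --------ccddddddcccba9754459bccddddddddcc--------
 -6 --------bccdddcccccba9754469bccdddddddccc--------
 -7 ---------bccdccbbbbaa9866668bccdddddddcc---------
 -8 ----------cccca889aaa999889abccddcccdcb----------
 -9 -----------bba8779bbbbbbbbccccdddccccc-----------
-10 -------------8768accccccccccdcdddccbc------------
-11 -------------8679bccccccccccdccccb---------------
-12 -------------aa9--bbbbbbbbbbbbbc-----------------
-13 -----------89aa----------------------------------
-14 ---------776668----------------------------------
-15 -------67898877----------------------------------
-16 -----6667899a98----------------------------------
-17 ----666666789877---------------------------------
```

The slot stands exactly front to back. Now back to the hole.

```bash
python3 -m jog '[[1,[0.15,0.15,0],0],[1,[0.33,0.32,0],0],[1,[0.5,0.48,0],0],[1,[0.651,0.637,0],0],[1,[0.651,0.637,0],0],[1,[0.651,0.637,0],0]]' | grep -E 'posi|rot'
python3 -m jog '[[1,[0.15,0.15,0],0],[1,[0.33,0.32,0],0],[1,[0.5,0.48,0],-0.015],[1,[0.651,0.637,0],-0.03],[1,[0.651,0.637,0],-0.046],[1,[0.651,0.637,0],-0.046],[1,[0.651,0.637,0],-0.046],[1,[0.651,0.637,0],-0.046]]' | grep -E 'posi|rot|gap'
python3 - <<'E'
from h import *
from rig import eyes,robot
np.set_printoptions(precision=4,suppress=True)
p=robot.sense()["position"];print(p)
c=eyes.camera("wrist");im=c["pixels"].astype(int);pickle.dump(c,open("w10.pkl","wb"))
for k in(.0,-.03,-.05,-.07,-.085,-.092): print(k,proj(c,p+[0,0,k-.0104]).round(1))
print("hole2",proj(c,[.5511,-.3135,.105]).round(1))
for v in range(185,262,2): print(v,''.join('-' if x[0]-x[2]>60 else '%x'%min(15,int(x.mean())//16) for x in im[v,285:355]))
E
```

```text
position: [0.5216, -0.1838, 0.2511]
eef_rot: [179.9, 0.3, -33.8]
position: [0.5521, -0.3128, 0.253]
eef_rot: [-179.9, 0.1, -16.9]
finger_gap: 0.0212
[ 0.5521 -0.3128  0.253 ]
0.0 [[320.2 269.7]]
-0.03 [[320. 252.]]
-0.05 [[320.  242.4]]
-0.07 [[319.9 234.1]]
-0.085 [[319.9 228.6]]
-0.092 [[319.8 226.2]]
hole2 [[320.8 213.7]]
185 -----------------------------------------------------------------66655
187 -----------------------------------------------------------------76655
189 ------------------------------------------------------------------6555
191 ------------------------------------------------------------------6566
193 ------------------------------------------------------------------6566
195 ------------------------------------------------------------------7665
197 ------------------------------------------------------------------7565
199 -------------------------------------------------------------------566
201 -------------------------------------------------------------------665
203 -------------------------------------------------------------------656
205 -------------------
[... 1451 characters left out ...]
-------------------------
245 555656---------------------75555555555--------------------------------
247 655555---------------------75555555555--------------------------------
249 5566566-------------------655555555555556-----------------------------
251 5566666--------------6555789abccbbaaaa9987556-------------------------
253 6655556-----------678788777765555555555579987656----------------------
255 55656557--------66566554444444444444444444445545556-------------------
257 55556556------66655555444444444444444444444444444886------------------
259 55656556-----7995555544444444444444444444444444446996-----------------
261 555556557---9ca655544444444444444444444444444444447a97----------------
```

The hole is centred at about (319.7,213) and the blade end at about (317.5,224). That needs a 1–2 mm correction, then I lower it.

```bash
python3 -m jog '[[1,[-0.01,0.012,0],0],[1,[-0.01,0.012,0.1],0],[1,[-0.01,0.012,0.25],0],[1,[-0.01,0.012,0.36],0],[1,[-0.01,0.012,0.4],0],[1,[-0.01,0.012,0.4],0]]' | grep -E 'posi|ft_f|gap'
python3 -m jog '[[1,[0,0,0.1],0],[1,[0,0,0.2],0],[1,[0,0,0.3],0],[1,[0,0,0.4],0],[1,[0,0,0.44],0],[1,[0,0,0.44],0]]' | grep -E 'posi|ft_f|gap'
```

```text
position: [0.549, -0.3156, 0.1921]
ft_force: [0.7, 0.2, -1.8]
finger_gap: 0.021
position: [0.5497, -0.3163, 0.1273]
ft_force: [0.0, 0.2, -0.5]
finger_gap: 0.0212
```

```bash
python3 -m jog '[[1,[0,0,0.03],0],[1,[0,0,0.06],0],[1,[0,0,0.065],0],[1,[0,0,0.065],0]]' | grep -E 'posi|ft_f|gap'
python3 -m jog '[[1,[0,0,0.01],0],[1,[0,0,0.015],0],[1,[0,0,0.015],0]]' | grep -E 'posi|ft_f|gap'
python3 -m jog '[[1,[0,0,0.01],0],[1,[0,0,0.015],0],[1,[0,0,0.015],0]]' | grep -E 'posi|ft_f|gap'
```

```text
position: [0.5511, -0.3156, 0.1188]
ft_force: [0.2, 3.8, 1.6]
finger_gap: 0.0208
position: [0.5513, -0.3157, 0.1187]
ft_force: [-2.8, 5.5, 11.6]
finger_gap: 0.0208
position: [0.5518, -0.3159, 0.1186]
ft_force: [-4.9, 6.4, 20.8]
finger_gap: 0.0212
```

```bash
python3 -m jog '[[1,[-0.007,-0.005,0],0],[1,[-0.013,-0.01,0],0],[1,[-0.013,-0.01,0],0]]' | grep -E 'posi|ft_f|gap'
python3 -m jog '[[1,[-0.007,-0.007,0],0],[1,[-0.007,-0.007,0],0],[1,[-0.007,-0.007,0],0]]' | grep -E 'posi|ft_f|gap'
```

```text
position: [0.5517, -0.3157, 0.1186]
ft_force: [-1.3, 3.4, 18.8]
finger_gap: 0.021
position: [0.5516, -0.3156, 0.1187]
ft_force: [-0.8, 2.1, 16.0]
finger_gap: 0.0212
```

```bash
python3 -m jog '[[0.3,[0,0,-0.01],0],[0.1,[0,0,-0.01],0],[0,[0,0,-0.01],0],[0,[0,0,-0.01],0],[0,[0,0,-0.01],0],[0,[0,0,-0.01],0]]' | grep -E 'posi|ft_f|gap'
python3 -m jog '[[0,[0,0,-0.2],0],[0,[0,0,-0.4],0],[0,[0,0,-0.7],0],[0,[0,0,-0.95],0],[0,[0,0,-0.95],0],[0,[0,0,-0.95],0]]' | grep -E 'posi|ft_f'
python3 -m jog '[[0,[-0.5,0,-0.1],-0.024],[0,[-0.5,0,-0.1],-0.024],[0,[-0.5,0,-0.1],-0.024],[0,[-0.5,0,-0.1],-0.024],[0,[-0.5,0,-0.1],-0.024]]' | grep -E 'time|posi|rot'
python3 - <<'E'
from h import *
from rig import eyes
np.set_printoptions(precision=4,suppress=True)
d=pickle.load(open("cams0.pkl","rb"))["scene"];c=eyes.camera("scene")
for k in(d,c):
  im=k["pixels"].astype(int)
  print()
  for v in range(252,308,2): print(v,''.join('%x'%min(15,int(x.mean())//16) for x in im[v,198:240]))
w=eyes.camera("wrist");im=w["pixels"].astype(int)
h=cv2.cvtColor(w["pixels"][:,:,::-1].copy(),cv2.COLOR_BGR2HSV);m=cv2.inRange(h,(8,40,200),(19,130,255))
q,l,st,ce=cv2.connectedComponentsWithStats(m)
for i in range(1,q):
  if st[i,4]>150: print(st[i],ce[i],onz(w,ce[i],.199))
E
```

```text
position: [0.5475, -0.3134, 0.1144]
ft_force: [-0.2, -0.7, -0.3]
finger_gap: 0.0426
position: [0.5494, -0.3141, 0.2605]
ft_force: [-0.1, 0.8, -0.6]
time: 25.65
position: [0.4761, -0.2915, 0.2714]
eef_rot: [-180.0, 0.1, -8.3]

252 455567888888888888888888888888888888888888
254 444456788888888888888888888888888888888888
256 43334578888889aba9888888888888888888888888
258 333234688abcdeeeedc98888888888888888888888
260 33233578aceeeeeeeeedb988888888888888888888
262 22223578abddeeeeeeeedb98888888888888888888
264 32224688abcddeeeeeddcba9888888888888888888
266 222359aa9abbcccccbbbbbb9888888888888888888
268 32247abba99abbbbbbbaa988888888888888888888
270 22258bccba9899aa99987777788888888888888888
272 22359bbcba98888888877777888888888888888888
274 22248bccbb98888888887777778888888888888888
276 32248bcccba9898888877777778888888888888888
278 33579abccba9888888887777778888888888888888
280 78999abbcba9888888887777778888888888888888
282 889aabbbbbb9988888888777778888888888888888
284 bbbbbbbbbbba988888888777778888888888888888
286 bbbbbbbbbbba98888888777778abb9888888888888
288 bbbbbbbbbbba988888887777
[... 1126 characters left out ...]
777778888888888888888
282 889aabbbbba9888888887777778888888888888888
284 abbbbbbbbba9888888877777789988888888888888
286 bbbbbbbbbba988888887777778abb9888888888888
288 abbbbbbbbba988888888777778abbbb98888888888
290 bbabbbbbbbba988888887777779bbcbbba98888888
292 bbbbbbbbbbba988888887777779abcccccba988888
294 bbbbbbbbbbba988888877777778abccbcccbba9888
296 bbbbbbbbbbbba98888887777777abccccbbcbcba98
298 bbbbbbbbbbbbdeda88887777778abcbccccccbcbbb
300 bbaaabbbbbbbdffeb988777789bbbbbbcccccccccc
302 abbbbaabbbbbcdfffeba9abcdcabbbcbccbccbcccc
304 78abbbbbbbbbbbbccddddcbaaabbbbbbccbbbccccc
306 6678abbbbbbbbbbbbbaaaabbbbbbbbbbbbbccbcccb
[321 117  28  36 813] [334.2066 133.8795] [ 0.5508 -0.3122  0.199 ]
```

The driver sits upright in its hole, with the picture within 1 px of the start, and the gripper is clear. I hand in.

```bash
python3 -c "
from rig import workorder
print(workorder.finish_job())"
```

```text
the job is handed in; nothing more can be done
None
```

I shut the lid, turned the lock to its stop, stood the screwdriver back in its hole and handed the job in at about 26 s; no verdict came back, and I did not measure the final lid angle or the other items' positions.

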